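Slide a plate under the marking-jig bridge and punch it

TASK

With the fingertips, push the loose aluminium plate flat along the bench, long way in, through the jig's open end and under its low bridge until it is fully home against the end stop. Then press the punch knob on top of the bridge all the way down to mark the plate, let it spring back, and move clear with the plate still home. Do not lift or tip the plate, do not press the knob before the plate is home, and leave everything else on the bench where it is.

Things in the scene. Friction and masses are not known exactly. Their poses are not given: they have to be found in the camera images.
- jig: Steel marking jig bolted to the bench. Origin on the bench under the middle of the bridge; x is the insertion direction, open end to end stop, y across, z up. Two side rails, 17 mm high and 18 mm wide, run from x = -22 to +62 mm, inner faces at y = +-46 mm (passage 92 mm wide). Bolted feet, 5 mm high (bolt heads 10 mm), reach out to y = +-92 mm.
- jig_bridge (a point): Centre of the bridge's underside, 17 mm above the bench. The bridge is a flat steel bar over the passage, 44 mm deep (x = -22 to +22 mm in the jig's frame), 128 mm across, its top 29 mm above the bench.
- jig_mouth (a point): Middle of the jig's open end, on the bench, at x = -50 mm in the jig's frame. Here two lead-in cheeks, 17 mm high, 10 mm thick, stand 120 mm apart and narrow to 92 mm at the rails.
- jig_stop (a point): Middle of the end stop's face, 6 mm above the bench, at x = +50 mm in the jig's frame; the stop is a bar 17 mm high across the passage, and the gap between it and the bridge is open above. Here the middle of the plate's leading short end comes to rest.
- plate: The loose aluminium plate: flat, plain, 120 mm long (own x) by 80 mm wide (own y) by 12 mm thick, 0.25 to 0.4 kg, flat on the bench before the jig's open end; both ends are alike. Origin at the centre of its underside. Home, its centre is at x = -10 mm in the jig's frame and 48 mm of it stick out of the bridge at the open end.
- plate_mid (a point): Centre of the plate, half-way through its thickness.
- punch (a joint): Travel of the punch knob in m: 0 up, 0.008 fully down. Spring return; about 2.4 N to start it and 5.6 N to hold it fully down.
- punch_top (a point): Middle of the top face of the black mushroom-shaped punch knob (34 mm across, 12 mm high) above the middle of the bridge; 60 mm above the bench when up. It is pressed straight down.
- jar_mid (a point): Centre of a clear screw jar, 60 mm across, 75 mm high, standing beside the jig: leave it.
- offcut_mid (a point): Centre of a brown wood offcut, 45 x 95 x 32 mm, behind the end stop: leave it.
- screwdriver_grip (a point): Handle of a screwdriver, 190 mm long, lying beside the jig on the robot's side: leave it.
- tape_mid (a point): Centre of a paper tape roll lying flat, 96 mm across, 25 mm high: leave it.
- glue_mid (a point): Centre of a white glue bottle, 60 mm across, 170 mm high: leave it.
- hammer_grip (a point): Handle of a hammer lying on the bench: leave it.
- plyblank_mid (a point): Centre of a plywood blank, 110 x 75 x 18 mm, too thick for the bridge: not the plate, leave it.
Not all that is in view belongs to the job. Of the things that look like the plate, the smallest one is meant.

How it is judged (in metres and radians):
On the way, in this order (a step that is already met when the one before it is completed fails the run):
1. the plate is home under the bridge (x of plate_mid in the frame of jig above -0.014 m and y of plate_mid in the frame of jig between -0.01 and 0.01 m and angle between the x axis of plate and the x axis of jig, either way round below 0.07 rad and angle between plate's own z axis and vertical below 0.04 rad and height (world z) of plate_mid below 0.009 m), for 0.2 s.
2. the punch knob is pressed down with the plate home (all of step 1 and value of joint punch above 0.0065 m), for 0.05 s.
At the end, for the whole second after the job is handed in: The plate lies flat under the bridge, its leading end within 4 mm of the end stop, centred within 10 mm and square within 0.07 rad; the punch knob has been pressed (6.5 mm or more) after that and is back up; all is at rest (all of step 1 and value of joint punch below 0.0015 m and linear speed of plate below 0.01 m/s); the robot touches nothing.
It fails at once if the plate is lifted (more than 8 mm) (height (world z) of plate_mid above 0.014 m).
It fails at once if the plate is tipped (more than 0.12 rad) (angle between plate's own z axis and vertical above 0.12 rad).
It fails at once if the punch is pressed before the plate is home (value of joint punch above 0.004 m and not (x of plate_mid in the frame of jig above -0.016 m and y of plate_mid in the frame of jig between -0.012 and 0.012 m and angle between the x axis of plate and the x axis of jig, either way round below 0.09 rad)).
It fails at once if something else on the bench is disturbed (moved more than 20 mm) (distance of any of jar_mid, offcut_mid, screwdriver_grip, tape_mid, glue_mid, hammer_grip, plyblank_mid from where it was at the start of the episode above 0.02 m).
It also fails if it takes over 66 s, if anything falls off the work surface, if the arm or the gripper's body presses on something with over 40 N, if the wrist force passes 120 N, or if a joint passes its speed limit or range.

ROBOT

A 6-joint arm with a two-finger parallel gripper is mounted at the origin on the work surface. World frame = base frame: x ahead of the robot, y to its left, z up, the work surface at z = 0. Lengths are in m, angles in degrees, forces in N, time in s.
With the tool pointing down it reaches from about 0.35 to 0.875 m from the base axis. Payload 4.2 kg.
Tool frame: the origin (TCP) lies at the very end of the fingers, on their centre line; the grasp point (between the pads) lies 19 mm behind it; z points along the fingers, y is the direction in which the jaws open and shut (so a half turn about z gives the same grasp; the last joint's range is limited). The gripper opens to 87 mm and grips with 3 to 60 N. Pads are 19 mm wide; open, the fingers measure 117 mm over their backs; the gripper's body (75 mm by 190 mm) begins 51 mm behind the grasp point.
Start: joints at [-54.511, 22.042, 0.453, 0, -68.411, -14.817], TCP at [0.221, -0.585, 0.223] pointing down, gripper open.
Joint ranges: [-179.83, 179.83], [-69.29, 118.12], [-61.27, 80.66], [-181.25, 117.63], [-171.15, -9.14], [-177.46, 177.46]. Speed limits (degrees/s): [159.86, 159.86, 180, 180, 180, 180].

INTERFACE

Orientations are given as a 3x3 rotation matrix whose columns are the frame's x, y, z axes.
In Python, from station import r, imaging gives the robot as it stands. The module is installed in compiled form; this text tells all that it offers.
- The arm moves only by the tool move_arm, never from a script. Its argument "motion" is one flat list of numbers, 7 for each row, row after row: the shift along the tool's x, y, z in units of 40 mm (1.0 is 40 mm), then the turn, a rotation vector about the tool's x, y, z in units of 5 degrees (1.0 is 5 degrees), then the gripper's target within -1 to 1 (shut at 1, half-way at 0, fully open at -1). In form: [dx, dy, dz, wx, wy, wz, gripper, dx, dy, dz, wx, wy, wz, gripper, ...]. A call has 1 to 20 rows; each row is the pose to reach, as a shift and turn from the pose measured when the call began, along the tool's axes at that moment; what a row does not reach only later rows make up. A row lasts 1/12 s, in which the tool goes at most 41.7 mm and 7.16 degrees, less where a joint would pass 70% of its speed; a pose out of reach is approached as far as the arm can. A call with a gripper value outside its range is refused whole. The fingers move at their own pace and stop on an object; the grip force is fixed at half the most. Time passes only in rows, so rows that repeat a pose let the fingers close. It gives the time, the measured TCP pose, the force and the opening at its end, in the units of the state.
- r.sense(): the state, without advancing time (a new reading comes with each control period).
- imaging.capture(name): name is "scene" or "side" or "wrist"; returns the picture (420x560x3 uint8, blue, green, red); there is no depth.
- imaging.camera_params(name): a dict with "intrinsics" (3x3 intrinsics, pixels), "world_from_camera" (4x4, takes a point from camera to world coordinates). Camera axes: x right, y down, z forward; pixel columns grow to the right and rows downward; lengths in m; the calibration is good to about 2 mm. A picture is of the moment at which its call begins: read the wrist's pose just before it. camera_params takes no time and is no camera call; for the wrist camera it gives the pose at the moment of the call.
- r.finish_job(): hands the job in, once; it reports no verdict.
The state is a dict: "time_s": time; "joints": joint angles; "joint_velocities": joint speeds; "effort": joint torques, N m; "tcp_pos": TCP position; "ee_rot": TCP orientation; "wrist_force": force on the tool from outside, world axes, zero at the start; "moment": the same for the moment, N m; "gripper_width": opening from 0.0 (shut) to 1.0 (fully open).
Only numpy, scipy, OpenCV 4.12 (cv2) and the standard library are available. Lean on these libraries where they do the work, as an engineer would, in place of code of your own. Each camera call takes 0.05 s, during which the arm holds its last target.

## Working session

There is one attempt and no reset: what is moved stays moved. The work goes in short steps, Python scripts to look and compute and a tool call to move; the robot and the scene stay as the last step left them, time stands still between calls to the robot, and variables do not carry over. Pictures are saved under pics/ and viewed, and the job is handed in when it is done.

Besides the shell and the picture viewer there is one more tool, called after "Request:" by a JSON object that holds its "name" and its "arguments". move_arm: Moves the arm, as the interface text tells. Its arguments: {"type":"object","properties":{"motion":{"type":"array","items":{"type":"number"}}},"required":["motion"]}

```bash
mkdir -p pics
python3 - <<'E'
from station import r, imaging
import cv2,numpy as np
s=r.sense();print(s)
for n in ("scene","side","wrist"):
    p=imaging.camera_params(n);print(n,p["intrinsics"],p["world_from_camera"])
    cv2.imwrite(f"pics/{n}0.png",imaging.capture(n))
E
```

```text
{'time_s': 0.0, 'joints': array([-5.45111755e+01,  2.20890135e+01,  3.80677168e-01, -2.79381107e-02,
       -6.84084757e+01, -1.48161399e+01]), 'joint_velocities': array([-0.03665566, -0.05079404, -0.07432668,  0.07124494, -0.05752022,
       -0.1266136 ]), 'effort': array([-1.08447497e-03, -3.90664029e+01,  1.87402403e+01,  4.21979651e+00,
        1.10013108e-02, -1.95802827e-04]), 'tcp_pos': array([ 0.22045099, -0.58420805,  0.22148684]), 'ee_rot': array([[-9.35675901e-01, -3.52859667e-01, -8.14394244e-04],
       [-3.52860597e-01,  9.35673928e-01,  1.92319557e-03],
       [ 8.33893122e-05,  2.08685539e-03, -9.99997819e-01]]), 'wrist_force': array([-0.26603002,  0.51117909, -0.45010524]), 'moment': array([-0.00727148, -0.02239202,  0.00324866]), 'gripper_width': 0.9984353453883761}
scene [[470.61993894   0.         276.55472743]
 [  0.         470.61993894 209.07468953]
 [  0.           0.           1.        ]] [[ 0.74303378  0.56734078 -0.35500033  1.05392567]
 [ 0.6690865  -0.6415919   0.37507745 -0.59050708]
 [-0.0149686  -0.51622114 -0.85632452  1.43613222]
 [ 0.          0.          0.          1.        ]]
side [[421.49686675   0.         280.90121423]
 [  0.         421.49686675 205.57888822]
 [  0.           0.           1.        ]] [[-9.66240114e-01 -1.83421955e-01  1.80932108e-01  3.12508181e-01]
 [-2.57643228e-01  6.88140837e-01 -6.78293561e-01  8.21463920e-01]
 [-9.28409202e-05 -7.02010380e-01 -7.12166706e-01  8.90352020e-01]
 [ 0.00000000e+00  0.00000000e+00  0.00000000e+00  1.00000000e+00]]
wrist [[342.37747068   0.         277.89835748]
 [  0.         342.37747068 209.10973418]
 [  0.           0.           1.        ]] [[-3.52789236e-01  9.07512907e-01  2.27947536e-01  1.58077894e-01]
 [ 9.35702569e-01  3.41984691e-01  8.66439428e-02 -6.06275778e-01]
 [ 6.75928539e-04  2.43858146e-01 -9.69810676e-01  3.82556149e-01]
 [ 0.00000000e+00  0.00000000e+00  0.00000000e+00  1.00000000e+00]]
```

View pics/scene0.png

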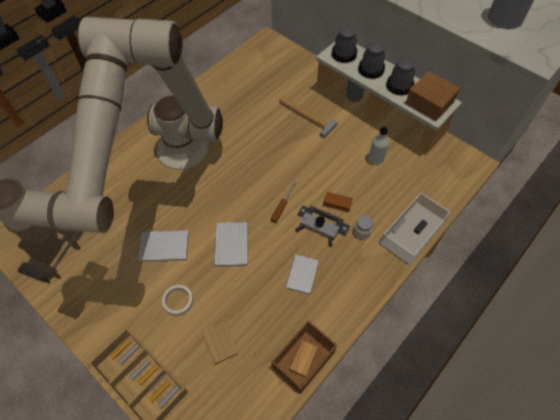

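View pics/side0.png

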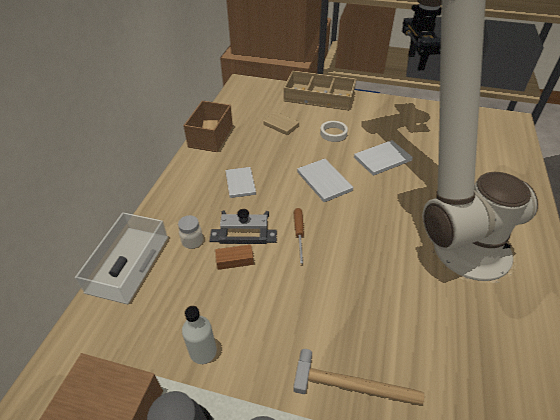

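View pics/wrist0.png

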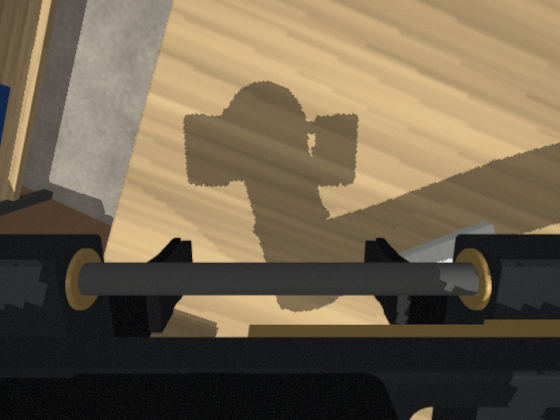

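The scene view shows the jig at about (320,223) with its knob at (320,222). Three plate-like sheets lie at (303,274), (232,243) and (164,245), and the smallest is the one at (303,274). In the side view the plate is at (240,181) and the knob at (243,215). Next I'll measure them.

```bash
cat > h.py <<'E'
import numpy as np,cv2
from station import r,imaging
def ray(n,uv,P=None):
    P=P or imaging.camera_params(n);K=P["intrinsics"];T=P["world_from_camera"]
    d=T[:3,:3]@np.linalg.solve(K,[uv[0],uv[1],1.]);return T[:3,3],d
def onz(n,uv,z,P=None):
    o,d=ray(n,uv,P);return o+d*(z-o[2])/d[2]
def proj(n,X):
    P=imaging.camera_params(n);T=np.linalg.inv(P["world_from_camera"]);c=P["intrinsics"]@(T[:3,:3]@X+T[:3,3]);return c[:2]/c[2]
E
python3 - <<'E'
from h import *
for n,box in (("scene",(270,180,400,310)),("side",(190,150,320,280))):
    im=cv2.imread(f"pics/{n}0.png");x0,y0,x1,y1=box
    hsv=cv2.cvtColor(im,cv2.COLOR_BGR2HSV)
    m=((hsv[...,1]<60)&(hsv[...,2]>120)).astype(np.uint8)
    cs,_=cv2.findContours(m,cv2.RETR_EXTERNAL,cv2.CHAIN_APPROX_NONE)
    for c in cs:
        a=cv2.contourArea(c);mm=cv2.moments(c)
        if a<200 or a>4000: continue
        pts=np.array([onz(n,p[0],.012)[:2] for p in c],np.float32)
        b=cv2.minAreaRect(pts*1000)
        print(n,mm['m10']/a,mm['m01']/a,a,b,cv2.boxPoints(b).round().tolist())
    cv2.imwrite(f"pics/{n}_z.png",cv2.resize(im[y0:y1,x0:x1],(580,580),interpolation=cv2.INTER_CUBIC))
E
```

```text
scene 176.8332007425086 299.15884380800844 628.5 ((448.3104248046875, -424.36126708984375), (92.19669342041016, 94.44354248046875), 70.30271911621094) [[388.0, -452.0], [477.0, -484.0], [508.0, -397.0], [419.0, -365.0]]
scene 302.12077596996244 273.50646641635376 799.0 ((689.4092407226562, -92.78408813476562), (81.29420471191406, 120.90390014648438), 26.099573135375977) [[626.0, -56.0], [680.0, -165.0], [753.0, -129.0], [699.0, -21.0]]
scene 166.26805877803557 245.02954369682905 1077.5 ((275.916015625, -319.7884521484375), (144.62503051757812, 107.44181823730469), 43.510128021240234) [[186.0, -331.0], [260.0, -409.0], [365.0, -309.0], [291.0, -231.0]]
scene 230.79631104033967 243.228635881104 1256.0 ((435.21588134765625, -168.61834716796875), (104.86919403076172, 160.8789825439453), 43.92398452758789) [[342.0, -147.0], [453.0, -263.0], [529.0, -190.0], [417.0, -74.0]]
scene 416.00330033003297 229.34346193240015 1464.5 ((872.6896362304688, 311.0967102050781), (228.51625061035156, 116.25648498535156), 89.93657684326172) [[814.0, 197.0], [931.0, 197.0], [931.0, 425.0], [815.0, 425.0]]
s
[... 2698 characters left out ...]
5605469, 147.22760009765625), 45.19854736328125) [[971.0, 230.0], [1075.0, 126.0], [1111.0, 162.0], [1006.0, 266.0]]
side 239.9096133751306 180.68416927899688 638.0 ((687.65576171875, -89.43037414550781), (81.93684387207031, 120.74545288085938), 25.971656799316406) [[624.0, -53.0], [677.0, -162.0], [751.0, -126.0], [698.0, -17.0]]Traceback (most recent call last):
  File "<stdin>", line 10, in <module>
  File "h.py", line 7, in onz
    o,d=ray(n,uv,P);return o+d*(z-o[2])/d[2]
        ~~~^^^^^^^^
  File "h.py", line 4, in ray
    P=P or imaging.camera_params(n);K=P["intrinsics"];T=P["world_from_camera"]
           ~~~~~~~~~~~~~~~~~~~~~^^^
ValueError: time passes only in moves, steps and waits
```

Run:
```python
from h import *
for n,box in (("scene",(280,180,370,270)),("side",(200,195,290,255))):
    im=cv2.imread(f"pics/{n}0.png");x0,y0,x1,y1=box
    hsv=cv2.cvtColor(im,cv2.COLOR_BGR2HSV)
    m=((hsv[...,1]<60)&(hsv[...,2]>120)).astype(np.uint8);w=np.zeros_like(m);w[y0:y1,x0:x1]=1
    for t in (90,110,130):
      m=((hsv[...,1]<70)&(hsv[...,2]>t)).astype(np.uint8)*w
      cs,_=cv2.findContours(m,cv2.RETR_EXTERNAL,cv2.CHAIN_APPROX_NONE)
      for c in cs:
        if cv2.contourArea(c)<200: continue
        pts=np.array([onz(n,p[0],.029)[:2] for p in c],np.float32)
        print(n,t,cv2.minAreaRect(pts*1000))
    cv2.imwrite(f"pics/{n}_z.png",cv2.resize(im[y0:y1,x0:x1],None,fx=7,fy=7,interpolation=cv2.INTER_CUBIC)[:600])
```

```text
scene 90 ((673.8930053710938, -63.600677490234375), (88.48133087158203, 50.03750228881836), 41.59315490722656)
scene 110 ((673.8930053710938, -63.600677490234375), (88.48133087158203, 50.03750228881836), 41.59315490722656)
scene 130 ((673.8930053710938, -63.600677490234375), (88.48133087158203, 50.03750228881836), 41.59315490722656)
side 90 ((617.4344482421875, 85.66580200195312), (128.15716552734375, 52.564388275146484), 14.92522144317627)
side 110 ((618.5184936523438, 82.49900817871094), (127.65338134765625, 48.887020111083984), 16.352048873901367)
side 130 ((619.3030395507812, 80.47862243652344), (127.21807861328125, 41.57788848876953), 14.925479888916016)
```

View pics/scene_z.png

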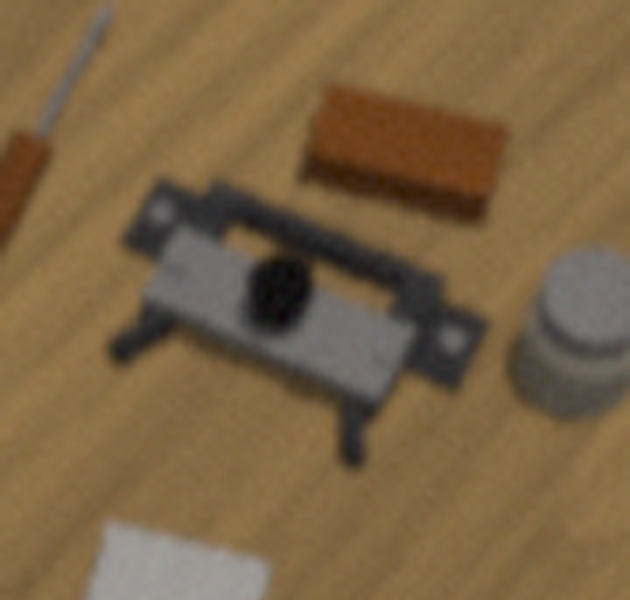

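View pics/side_z.png

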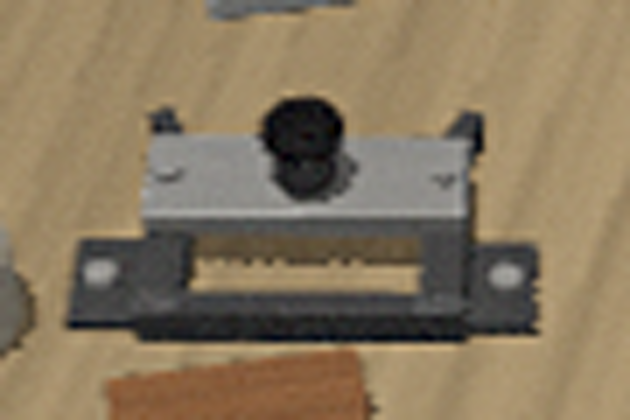

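Run:
```python
from h import *
def u(n,z):
    o={"scene":(280,180),"side":(200,195)}[n];return (o[0]+(z[0]+.5)/7-.5,o[1]+(z[1]+.5)/7-.5)
C={"scene":[(175,230),(415,325),(377,392),(146,297)],"side":[(467,140),(150,137),(143,213),(468,213)]}
B={"scene":[(162,212),(453,340)],"side":[(505,274),(100,270)]}
Kn={"scene":(281,287),"side":(303,127)}
for n in C:
    p=np.array([onz(n,u(n,c),.029)[:2] for c in C[n]])
    print(n,p.round(4).tolist(),p.mean(0))
    b=np.array([onz(n,u(n,c),.010)[:2] for c in B[n]]);d=b[1]-b[0]
    print(' bolts',b.round(4).tolist(),b.mean(0),np.linalg.norm(d),np.degrees(np.arctan2(d[1],d[0])))
    for i,j in((0,1),(3,2)):
        d=p[j]-p[i] if n=="scene" else p[j]-p[i]
        print(' edge',np.linalg.norm(d),np.degrees(np.arctan2(d[1],d[0])))
    print(' knob',onz(n,u(n,Kn[n]),.060))
```

```text
scene [[0.5526, 0.0802], [0.6748, 0.1165], [0.684, 0.0753], [0.5666, 0.0416]] [0.61950285 0.07841066]
 bolts [[0.5341, 0.093], [0.6889, 0.1318]] [0.61149978 0.11236632] 0.1596167728582596 14.070012619477826
 edge 0.12753319914720387 16.54180718632177
 edge 0.12208413874446483 16.030051343481087
 knob [0.62225967 0.07480642 0.06      ]
side [[0.5619, 0.0459], [0.6855, 0.0772], [0.6736, 0.1165], [0.5504, 0.0836]] [0.61784211 0.08080466]
 bolts [[0.5326, 0.0945], [0.6872, 0.1336]] [0.60988594 0.11406871] 0.15945572507520608 14.18033276601748
 edge 0.12744955508147218 14.179823361649667
 edge 0.1274409804288562 14.925484234658137
 knob [0.61646262 0.08360696 0.06      ]
```

```bash
cat >> h.py <<'E'
J0=np.array([.6187,.0796]);JA=np.radians(104.4)
jx=np.array([np.cos(JA),np.sin(JA)]);jy=np.array([-jx[1],jx[0]])
def jw(x,y):return J0+x*jx+y*jy
def wj(p):d=np.asarray(p)[:2]-J0;return np.array([d@jx,d@jy])
from scipy.spatial.transform import Rotation as Ro
def goal(x,y,z,ydeg):
    """units for a target in jig x,y,z; tool-y axis at ydeg relative to jig x, tool down"""
    s=r.sense();R=s["ee_rot"];p=s["tcp_pos"]
    a=JA+np.radians(ydeg);ty=np.array([np.cos(a),np.sin(a),0]);tz=np.array([0,0,-1.]);tx=np.cross(ty,tz)
    G=np.c_[tx,ty,tz];t=np.r_[jw(x,y),z]
    print("t",s["time_s"],"now jig",wj(p).round(4),p[2].round(4),"F",s["wrist_force"].round(2),"j",s["joints"].round(0))
    print("shift",(R.T@(t-p)/.04).round(2).tolist(),"turn",(np.degrees(Ro.from_matrix(R.T@G).as_rotvec())/5).round(2).tolist())
E
python3 - <<'E'
from h import *
goal(-.1825,-.096,.10,0)
E
```

```text
t 0.15 now jig [-0.544   0.5508] 0.2217 F [-0.25 -0.29 -0.28] j [-55.  22.   0.  -0. -68. -15.]
shift [-17.06, 7.22, 3.05] turn [0.02, -0.0, 1.25]
```

Request:
{"name": "move_arm", "arguments": {"motion": [-0.5,0.2,0,0,0,0,-0.2,-1.4,0.6,0.1,0,0,0.2,-0.2,-2.4,1.0,0.2,0,0,0.4,-0.2,-3.4,1.4,0.4,0,0,0.6,-0.2,-4.4,1.85,0.6,0,0,0.8,-0.2,-5.4,2.25,0.8,0,0,1.0,-0.2,-6.4,2.7,1,0,0,1.25,-0.2,-7.4,3.1,1.2,0,0,1.25,-0.2,-8.4,3.5,1.4,0,0,1.25,-0.2,-9.4,3.95,1.6,0,0,1.25,-0.2,-10.4,4.4,1.8,0,0,1.25,-0.2,-11.4,4.8,2,0,0,1.25,-0.2,-12.4,5.25,2.2,0,0,1.25,-0.2,-13.4,5.7,2.4,0,0,1.25,-0.2,-14.4,6.1,2.6,0,0,1.25,-0.2,-15.4,6.5,2.8,0,0,1.25,-0.2,-16.4,6.95,3,0,0,1.25,-0.2,-17.06,7.22,3.05,0,0,1.25,-0.2,-17.06,7.22,3.05,0,0,1.25,-0.2,-17.06,7.22,3.05,0,0,1.25,-0.2]}}

```text
time_s: 1.82
tcp_pos: [0.7592, -0.0686, 0.097]
ee_rot: [[-0.967, -0.253, -0.002], [-0.253, 0.967, 0.002], [0.002, 0.002, -1.0]]
wrist_force: [-0.5, -0.4, 0.5]
gripper_width: 0.604
```

Run:
```python
from h import *
goal(-.1825,-.096,.004,0)
P=imaging.camera_params("wrist");import pickle;pickle.dump(P,open("w1.pkl","wb"))
cv2.imwrite("pics/wrist1.png",imaging.capture("wrist"))
```

```text
t 1.8167 now jig [-0.1785 -0.0992] 0.097 F [-0.52 -0.39  0.5 ] j [  7.  41.  14.  -0. -64. -82.]
shift [0.08, -0.1, 2.32] turn [0.03, -0.02, 0.06]
```

View pics/wrist1.png

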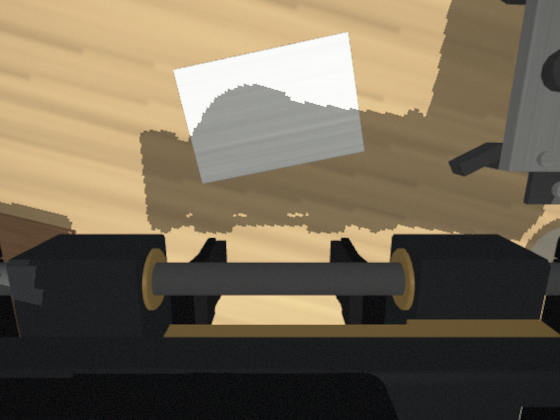

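The wrist view shows the plate with corners near (174,70), (348,32), (364,152) and (203,183). The jig's open end is at the right, with the bridge edge from about (527,0) to (503,170). I'll check the plate against the earlier fix.

Run:
```python
from h import *
import pickle;P=pickle.load(open("w1.pkl","rb"))
c=[onz("wrist",q,.012,P) for q in ((174,70),(348,32),(364,152),(203,183))]
c=np.array(c);print(c.round(4).tolist(), c.mean(0), wj(c.mean(0)))
for i,j in((0,1),(3,2)):
    d=c[j]-c[i];print(np.linalg.norm(d),np.degrees(np.arctan2(d[1],d[0])))
e=np.array([onz("wrist",q,.029,P) for q in((527,0),(503,170))]);d=e[1]-e[0];print(wj(e[0]),wj(e[1]),np.degrees(np.arctan2(d[1],d[0])))
```

```text
[[0.6788, -0.1602, 0.012], [0.6269, -0.0541, 0.012], [0.6984, -0.0196, 0.012], [0.7493, -0.1259, 0.012]] [ 0.6883541  -0.08994919  0.012     ] [-0.18154476 -0.02530062]
0.11816837765402001 116.0686630071098
0.11780156014109192 115.58093873406844
[-0.02849877  0.03927525] [-0.02611173 -0.06269231] 15.741039489952962
```

Request:
{"name": "move_arm", "arguments": {"motion": [0,-0.1,0.5,0,0,0,-0.2,0,-0.1,1.0,0,0,0,-0.2,0,-0.1,1.5,0,0,0,-0.2,0,-0.1,2.0,0,0,0,-0.2,0,-0.1,2.2,0,0,0,-0.2,0,-0.1,2.3,0,0,0,-0.2,0,-0.1,2.32,0,0,0,-0.2,0,-0.1,2.32,0,0,0,-0.2,0,-0.1,2.32,0,0,0,-0.2]}}

```text
time_s: 2.62
tcp_pos: [0.7593, -0.0745, 0.0066]
ee_rot: [[-0.968, -0.252, -0.001], [-0.252, 0.968, 0.001], [0.0, 0.002, -1.0]]
wrist_force: [0.5, -1.3, 1.0]
gripper_width: 0.603
```

Run:
```python
from h import *
goal(-.182,-.052,.004,0)
```

```text
t 2.6167 now jig [-0.1843 -0.0978] 0.0066 F [ 0.47 -1.27  0.98] j [  6.  45.  10.  -0. -55. -82.]
shift [1.15, 0.06, 0.07] turn [0.02, -0.0, 0.04]
```

Request:
{"name": "move_arm", "arguments": {"motion": [0.1,0.05,0.07,0,0,0,-0.2,0.2,0.05,0.07,0,0,0,-0.2,0.3,0.05,0.07,0,0,0,-0.2,0.38,0.05,0.07,0,0,0,-0.2,0.46,0.05,0.07,0,0,0,-0.2,0.54,0.05,0.07,0,0,0,-0.2,0.62,0.05,0.07,0,0,0,-0.2,0.7,0.05,0.07,0,0,0,-0.2,0.78,0.05,0.07,0,0,0,-0.2,0.86,0.05,0.07,0,0,0,-0.2,0.94,0.05,0.07,0,0,0,-0.2,1.02,0.05,0.07,0,0,0,-0.2,1.08,0.05,0.07,0,0,0,-0.2,1.12,0.05,0.07,0,0,0,-0.2,1.15,0.05,0.07,0,0,0,-0.2,1.15,0.05,0.07,0,0,0,-0.2]}}

```text
time_s: 3.95
tcp_pos: [0.7145, -0.084, 0.0042]
ee_rot: [[-0.968, -0.252, 0.0], [-0.252, 0.968, 0.002], [-0.001, 0.002, -1.0]]
wrist_force: [3.2, 1.7, 2.1]
gripper_width: 0.604
```

Run:
```python
from h import *
goal(-.182,-.0495,.004,0)
P=imaging.camera_params("wrist");import pickle;pickle.dump(P,open("w2.pkl","wb"))
cv2.imwrite("pics/wrist2.png",imaging.capture("wrist"))
im=imaging.capture("side");cv2.imwrite("pics/side2.png",cv2.resize(im[120:270,180:320],None,fx=4,fy=4,interpolation=cv2.INTER_CUBIC))
```

```text
t 3.95 now jig [-0.1822 -0.0521] 0.0042 F [3.24 1.7  2.13] j [  6.  42.   2.  -0. -50. -81.]
shift [0.06, 0.01, 0.01] turn [0.02, 0.01, 0.04]
```

View pics/wrist2.png

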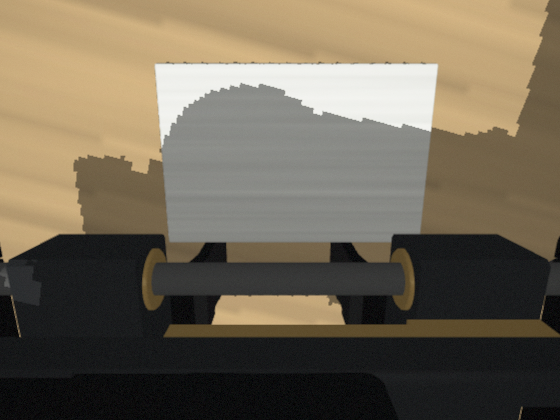

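View pics/side2.png

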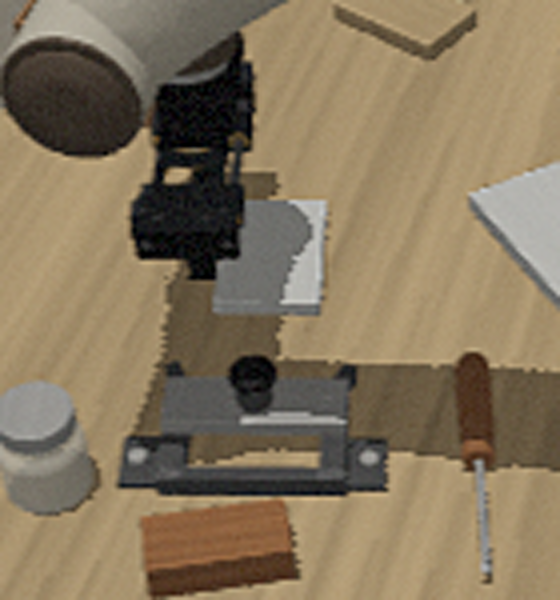

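The plate is now square to the jaws, with corners at (155,64), (437,64), (421,242) and (169,242). In the side view it lies in line with the bridge, with no object disturbed.

Run:
```python
from h import *
import pickle;P=pickle.load(open("w2.pkl","rb"))
c=np.array([onz("wrist",q,.012,P) for q in ((155,64),(437,64),(421,242),(169,242))])
print([wj(q).round(4).tolist() for q in c],wj(c.mean(0)))
u=lambda p:((p[0]+.5)/4-.5+180,(p[1]+.5)/4-.5+120)
B=[onz("side",u(q),.029) for q in ((347,378),(166,374),(160,432),(347,432))]
b=np.array(B);print("bridge",[wj(q).round(4).tolist() for q in b],wj(b.mean(0)))
e=np.array([onz("side",u(q),.012) for q in ((326,200),(319,304))]);print("plate near edge jig",[wj(q).round(4).tolist() for q in e])
```

```text
[[-0.2322, 0.0379], [-0.1147, 0.0383], [-0.1131, -0.0401], [-0.2322, -0.0405]] [-0.17303912 -0.00110022]
bridge [[-0.0202, 0.0636], [-0.0229, -0.0641], [0.0317, -0.0623], [0.0305, 0.0653]] [0.00477064 0.00061417]
plate near edge jig [[-0.2318, 0.0393], [-0.1124, 0.0391]]
```

Request:
{"name": "move_arm", "arguments": {"motion": [-0.3,0,0,0,0,0,-0.2,-0.8,0,-0.2,0,0,0,-0.2,-0.8,-0.2,-1,0,0,1,-0.2,-0.6,-0.6,-2,0,0,2.4,-0.2,-0.3,-1,-2.4,0,0,3.8,-0.2,0,-1.4,-2.4,0,0,5.2,-0.2,0.3,-1.7,-2.4,0,0,6.6,-0.2,0.6,-2.0,-2.4,0,0,8,-0.2,0.9,-2.1,-2.4,0,0,9.4,-0.2,1.1,-2.2,-2.4,0,0,10.8,-0.2,1.3,-2.2,-2.4,0,0,12.2,-0.2,1.3,-2.2,-2.4,0,0,13.6,-0.2,1.3,-2.2,-2.4,0,0,15,-0.2,1.3,-2.2,-2.4,0,0,16.4,-0.2,1.3,-2.2,-2.4,0,0,17.8,-0.2,1.3,-2.2,-2.4,0,0,18,-0.2,1.3,-2.2,-2.4,0,0,18,-0.2,1.3,-2.2,-2.4,0,0,18,-0.2]}}

```text
time_s: 5.55
tcp_pos: [0.6852, -0.1823, 0.0991]
ee_rot: [[-0.254, 0.967, -0.003], [0.967, 0.254, 0.002], [0.003, -0.003, -1.0]]
wrist_force: [-0.6, -0.4, 0.8]
gripper_width: 0.6
```

Run:
```python
from h import *
goal(-.265,0,.004,-90)
P=imaging.camera_params("wrist");import pickle;pickle.dump(P,open("w3.pkl","wb"))
cv2.imwrite("pics/wrist3.png",imaging.capture("wrist"))
```

```text
t 5.55 now jig [-0.2702  0.0008] 0.0991 F [-0.63 -0.41  0.85] j [  -2.   36.    5.   -0.  -60. -163.]
shift [0.12, 0.03, 2.38] turn [-0.03, -0.03, 0.06]
```

View pics/wrist3.png

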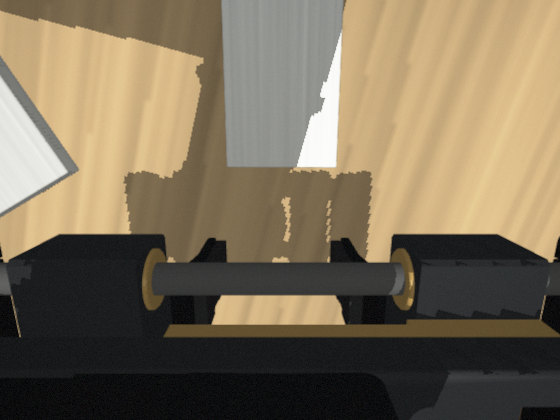

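The plate's trailing edge runs from (227,166) to (337,166), square to the fingers. At this wrist angle joint 6 would reach its range limit on the way in (about -180), so I'm turning the tool half a turn. That gives the same pushing geometry.

Request:
{"name": "move_arm", "arguments": {"motion": [0.1,0,0,0,0,-1,-0.2,0.1,0,0,0,0,-2.4,-0.2,0.1,0,0,0,0,-3.8,-0.2,0.1,0,0,0,0,-5.2,-0.2,0.1,0,0,0,0,-6.6,-0.2,0.1,0,0,0,0,-8,-0.2,0.1,0,0,0,0,-9.4,-0.2,0.1,0,0,0,0,-10.8,-0.2,0.1,0,0,0,0,-12.2,-0.2,0.1,0,0,0,0,-13.6,-0.2,0.1,0,0,0,0,-15,-0.2,0.1,0,0,0,0,-16.4,-0.2,0.1,0,0,0,0,-17.5,-0.2,0.1,0,0,0,0,-18,-0.2,0.1,0,0,0,0,-18,-0.2]}}

```text
time_s: 6.85
tcp_pos: [0.6841, -0.1784, 0.0991]
ee_rot: [[-0.967, -0.256, -0.003], [-0.256, 0.967, 0.002], [0.003, 0.003, -1.0]]
wrist_force: [-0.7, 1.1, -0.9]
gripper_width: 0.6
```

Request:
{"name": "move_arm", "arguments": {"motion": [0,0,0,0,0,-1,-0.2,0,0,0,0,0,-2.4,-0.2,0,0,0,0,0,-3.8,-0.2,0,0,0,0,0,-5.2,-0.2,0,0,0,0,0,-6.6,-0.2,0,0,0,0,0,-8,-0.2,0,0,0,0,0,-9.4,-0.2,0,0,0,0,0,-10.8,-0.2,0,0,0,0,0,-12.2,-0.2,0,0,0,0,0,-13.6,-0.2,0,0,0,0,0,-15,-0.2,0,0,0,0,0,-16.4,-0.2,0,0,0,0,0,-17.5,-0.2,0,0,0,0,0,-18,-0.2,0,0,0,0,0,-18,-0.2]}}

```text
time_s: 8.1
tcp_pos: [0.6838, -0.1783, 0.099]
ee_rot: [[0.256, -0.967, -0.004], [-0.967, -0.256, 0.002], [-0.003, 0.004, -1.0]]
wrist_force: [0.5, 0.3, -0.6]
gripper_width: 0.604
```

Run:
```python
from h import *
goal(-.265,0,.004,90)
import pickle;P=pickle.load(open("w3.pkl","rb"))
for q in((227,166),(337,166)):print(wj(onz("wrist",q,.012,P)))
```

```text
t 8.1 now jig [-0.266   0.0011] 0.099 F [ 0.49  0.29 -0.55] j [ -2.  35.   5.  -0. -60.  17.]
shift [-0.02, -0.04, 2.37] turn [0.04, 0.04, 0.09]
[-0.23269054  0.0381109 ]
[-0.23221732 -0.04159861]
```

Request:
{"name": "move_arm", "arguments": {"motion": [0,0,0.5,0,0,0,-0.2,0,0,1.0,0,0,0,-0.2,0,0,1.5,0,0,0,-0.2,0,0,2.0,0,0,0,-0.2,0,0,2.2,0,0,0,-0.2,0,0,2.32,0,0,0,-0.2,0,0,2.36,0,0,0,-0.2,0,0,2.37,0,0,0,-0.2,0,0,2.37,0,0,0,-0.2]}}

```text
time_s: 8.85
tcp_pos: [0.6843, -0.1782, 0.0055]
ee_rot: [[0.256, -0.967, -0.002], [-0.967, -0.256, 0.002], [-0.002, 0.002, -1.0]]
wrist_force: [-0.5, 0.3, 0.1]
gripper_width: 0.599
```

Run:
```python
from h import *
goal(-.175,0.001,.004,90)
```

```text
t 8.85 now jig [-0.266   0.0006] 0.0055 F [-0.5   0.26  0.12] j [ -2.  41.   0.  -0. -49.  17.]
shift [-2.28, -0.01, 0.04] turn [0.02, 0.03, 0.09]
```

Request:
{"name": "move_arm", "arguments": {"motion": [-0.1,0,0.04,0,0,0,-0.2,-0.2,0,0.04,0,0,0,-0.2,-0.3,0,0.04,0,0,0,-0.2,-0.4,0,0.04,0,0,0,-0.2,-0.5,0,0.04,0,0,0,-0.2,-0.6,0,0.04,0,0,0,-0.2,-0.72,0,0.04,0,0,0,-0.2,-0.84,0,0.04,0,0,0,-0.2,-0.96,0,0.04,0,0,0,-0.2,-1.1,0,0.04,0,0,0,-0.2,-1.24,0,0.04,0,0,0,-0.2,-1.38,0,0.04,0,0,0,-0.2,-1.52,0,0.04,0,0,0,-0.2,-1.66,0,0.04,0,0,0,-0.2,-1.8,0,0.04,0,0,0,-0.2,-1.94,0,0.04,0,0,0,-0.2,-2.06,0,0.04,0,0,0,-0.2,-2.16,0,0.04,0,0,0,-0.2,-2.24,0,0.04,0,0,0,-0.2,-2.28,0,0.04,0,0,0,-0.2]}}

```text
time_s: 10.52
tcp_pos: [0.6609, -0.0896, 0.0042]
ee_rot: [[0.256, -0.967, -0.002], [-0.967, -0.256, 0.002], [-0.002, 0.001, -1.0]]
wrist_force: [1.3, -3.4, 2.4]
gripper_width: 0.599
```

Run:
```python
from h import *
goal(-.0795,0.001,.004,90)
for n,b in(("side",(120,180,270,320)),("scene",(180,270,320,400))):
    im=imaging.capture(n);cv2.imwrite(f"pics/{n}4.png",cv2.resize(im[b[0]:b[2],b[1]:b[3]],None,fx=4,fy=4,interpolation=cv2.INTER_CUBIC))
```

```text
t 10.5167 now jig [-0.1744  0.0012] 0.0042 F [ 1.26 -3.41  2.37] j [  6.  38.  -6.  -0. -46.   9.]
shift [-2.37, -0.02, 0.01] turn [0.02, 0.03, 0.09]
```

View pics/side4.png

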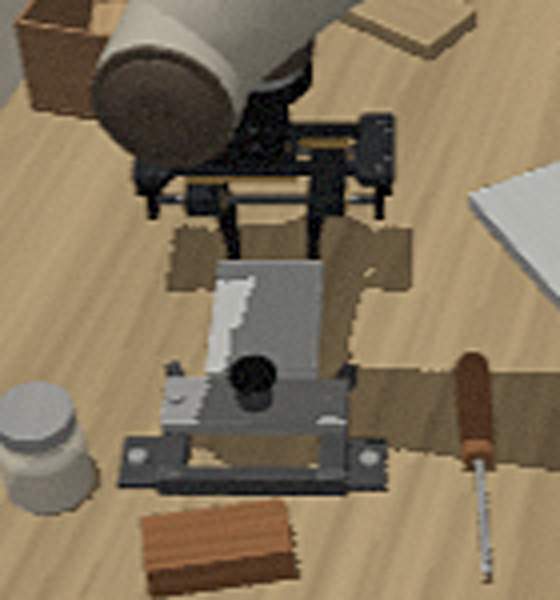

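View pics/scene4.png

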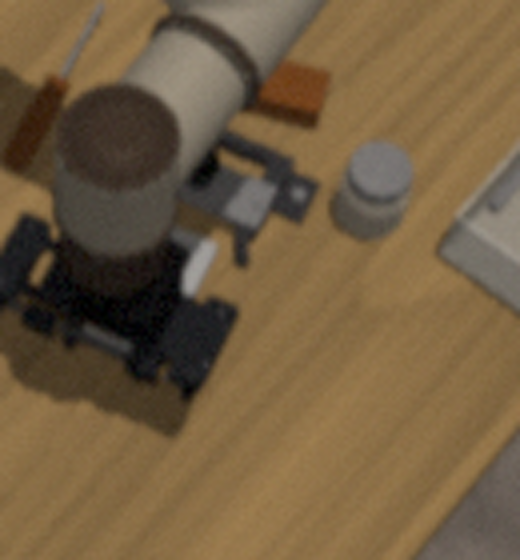

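The plate is straight and entering the cheeks. In the zoomed side view its trailing edge runs (217,262) to (323,262), and the knob is at (252,375). I'll check how well it is centred.

Run:
```python
from h import *
u=lambda p:((p[0]+.5)/4-.5+180,(p[1]+.5)/4-.5+120)
for q in ((323,264),(322,365),(218,264),(207,368)):print(wj(onz("side",u(q),.012)).round(4))
for q in ((188,452),(324,452)):print("passage stop top",wj(onz("side",u(q),.017)).round(4))
```

```text
[-0.1565  0.0402]
[-0.049   0.0441]
[-0.1558 -0.0404]
[-0.0453 -0.0387]
passage stop top [ 0.0391 -0.0435]
passage stop top [0.0383 0.0495]
```

Request:
{"name": "move_arm", "arguments": {"motion": [-0.1,0,0.01,0,0,0,-0.2,-0.2,0,0.01,0,0,0,-0.2,-0.3,0,0.01,0,0,0,-0.2,-0.42,0,0.01,0,0,0,-0.2,-0.54,0,0.01,0,0,0,-0.2,-0.66,0,0.01,0,0,0,-0.2,-0.78,0,0.01,0,0,0,-0.2,-0.9,0,0.01,0,0,0,-0.2,-1.02,0,0.01,0,0,0,-0.2,-1.14,0,0.01,0,0,0,-0.2,-1.26,0,0.01,0,0,0,-0.2,-1.38,0,0.01,0,0,0,-0.2,-1.5,0,0.01,0,0,0,-0.2,-1.62,0,0.01,0,0,0,-0.2,-1.72,0,0.01,0,0,0,-0.2,-1.82,0,0.01,0,0,0,-0.2,-1.9,0,0.01,0,0,0,-0.2,-1.96,0,0.01,0,0,0,-0.2,-2.0,0,0.01,0,0,0,-0.2]}}

```text
time_s: 12.2
tcp_pos: [0.6402, -0.0119, 0.004]
ee_rot: [[0.256, -0.967, -0.002], [-0.967, -0.256, 0.002], [-0.003, 0.002, -1.0]]
wrist_force: [1.1, -5.5, 4.9]
gripper_width: 0.603
```

Run:
```python
from h import *
goal(-.0795,0.001,.004,90)
for n,b in(("side",(120,180,270,320)),):
    im=imaging.capture(n);cv2.imwrite(f"pics/{n}5.png",cv2.resize(im[b[0]:b[2],b[1]:b[3]],None,fx=4,fy=4,interpolation=cv2.INTER_CUBIC))
```

```text
t 12.2 now jig [-0.094   0.0019] 0.004 F [ 1.08 -5.54  4.9 ] j [ 13.  36. -11.  -0. -43.   2.]
shift [-0.36, -0.03, 0.0] turn [0.02, 0.03, 0.09]
```

View pics/side5.png

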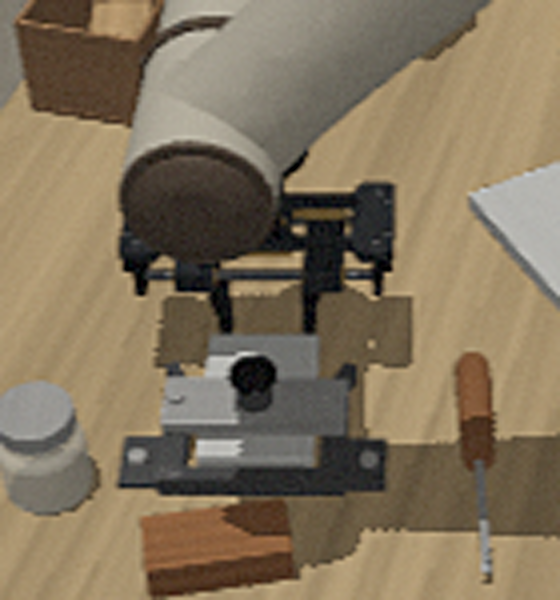

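The plate is under the bridge. Its leading top edge is at about row 457 in the zoomed view, just short of the stop bar at about row 468. I'm continuing slowly and watching the force.

Request:
{"name": "move_arm", "arguments": {"motion": [-0.03,0,0,0,0,0,-0.2,-0.06,0,0,0,0,0,-0.2,-0.09,0,0,0,0,0,-0.2,-0.12,0,0,0,0,0,-0.2,-0.15,0,0,0,0,0,-0.2,-0.18,0,0,0,0,0,-0.2]}}

```text
time_s: 12.75
tcp_pos: [0.6382, -0.0048, 0.0039]
ee_rot: [[0.256, -0.967, -0.003], [-0.967, -0.256, 0.002], [-0.003, 0.002, -1.0]]
wrist_force: [0.6, -5.0, 3.4]
gripper_width: 0.596
```

Request:
{"name": "move_arm", "arguments": {"motion": [-0.03,0,0,0,0,0,-0.2,-0.06,0,0,0,0,0,-0.2,-0.09,0,0,0,0,0,-0.2]}}

```text
time_s: 13.0
tcp_pos: [0.6373, -0.0014, 0.0039]
ee_rot: [[0.256, -0.967, -0.003], [-0.967, -0.256, 0.002], [-0.003, 0.002, -1.0]]
wrist_force: [1.6, -4.4, 3.8]
gripper_width: 0.599
```

Request:
{"name": "move_arm", "arguments": {"motion": [-0.03,0,0,0,0,0,-0.2,-0.05,0,0,0,0,0,-0.2,-0.05,0,0,0,0,0,-0.2]}}

```text
time_s: 13.25
tcp_pos: [0.6368, -0.0003, 0.0039]
ee_rot: [[0.256, -0.967, -0.003], [-0.967, -0.256, 0.001], [-0.002, 0.002, -1.0]]
wrist_force: [2.3, -7.2, 3.3]
gripper_width: 0.601
```

Request:
{"name": "move_arm", "arguments": {"motion": [-0.03,0,0,0,0,0,-0.2,-0.06,0,0,0,0,0,-0.2,-0.08,0,0,0,0,0,-0.2,-0.08,0,0,0,0,0,-0.2]}}

```text
time_s: 13.58
tcp_pos: [0.6362, -0.0001, 0.004]
ee_rot: [[0.254, -0.967, -0.003], [-0.967, -0.254, -0.001], [0.001, 0.003, -1.0]]
wrist_force: [3.5, -14.7, 2.6]
gripper_width: 0.603
```

Request:
{"name": "move_arm", "arguments": {"motion": [-0.05,0,0,0,0,0,-0.2,-0.1,0,0,0,0,0,-0.2,-0.1,0,0,0,0,0,-0.2]}}

```text
time_s: 13.83
tcp_pos: [0.6357, 0.0, 0.004]
ee_rot: [[0.253, -0.968, -0.003], [-0.968, -0.253, -0.005], [0.004, 0.004, -1.0]]
wrist_force: [5.5, -18.0, 2.1]
gripper_width: 0.603
```

Run:
```python
from h import *
goal(-.0795,0.001,.004,90)
b=(170,200,255,290)
im=imaging.capture("side");cv2.imwrite(f"pics/side6.png",cv2.resize(im[b[0]:b[2],b[1]:b[3]],None,fx=7,fy=7,interpolation=cv2.INTER_CUBIC))
```

```text
t 13.8333 now jig [-0.0813  0.0033] 0.004 F [  5.48 -17.99   2.06] j [ 15.  36. -12.   0. -43.  -0.]
shift [-0.04, -0.06, -0.0] turn [0.05, -0.05, 0.05]
```

View pics/side6.png

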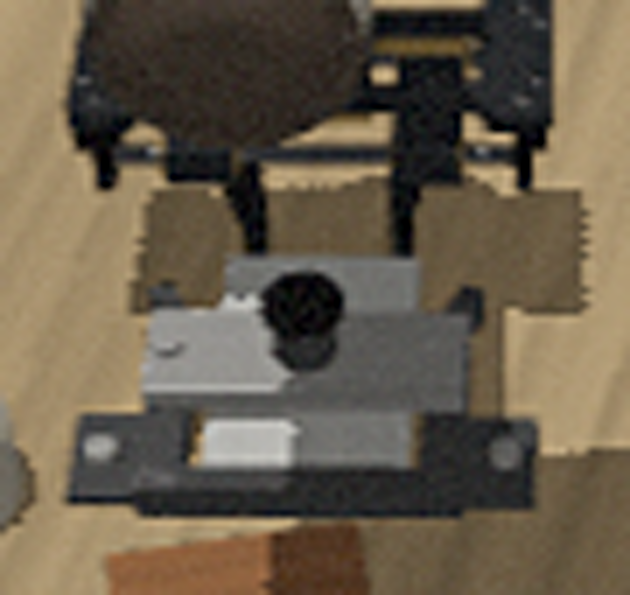

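The plate has filled the opening up to the stop bar, with leading edge at about row 468 and narrow gaps at both sides. The force rose from 5 to 18 N with no further motion, so it is home. Next I'll back off, rise, shut the fingers and go over the knob.

Request:
{"name": "move_arm", "arguments": {"motion": [0.2,0,0,0,0,0,-0.2,0.6,0,0,0,0,0,-0.2,0.9,0,-0.5,0,0,0,-0.2,0.9,0,-1.3,0,0,0,0,0.9,0,-2.2,0,0,0,1,0.9,0,-2.6,0,0,0,1,0.9,0,-2.6,0,0,0,1,0.9,0,-2.6,0,0,0,1,0.9,0,-2.6,0,0,0,1,0.9,0,-2.6,0,0,0,1]}}

```text
time_s: 14.72
tcp_pos: [0.6436, -0.0339, 0.1059]
ee_rot: [[0.252, -0.968, -0.007], [-0.968, -0.252, -0.005], [0.003, 0.008, -1.0]]
wrist_force: [0.0, 0.2, -0.3]
gripper_width: 0.154
```

Run:
```python
from h import *
goal(0,0,.08,90)
print(r.sense()["gripper_width"])
b=(170,200,255,290)
im=imaging.capture("side");cv2.imwrite("pics/side7.png",cv2.resize(im[b[0]:b[2],b[1]:b[3]],None,fx=7,fy=7,interpolation=cv2.INTER_CUBIC))
im=imaging.capture("scene");cv2.imwrite("pics/scene7.png",cv2.resize(im[180:265,280:370],None,fx=7,fy=7,interpolation=cv2.INTER_CUBIC))
```

```text
t 14.7167 now jig [-0.1161  0.0041] 0.1059 F [ 0.05  0.19 -0.27] j [ 11.  30.  -5.   0. -56.   3.]
shift [-2.9, -0.12, 0.64] turn [0.09, -0.03, 0.04]
0.15375204004472554
```

View pics/side7.png

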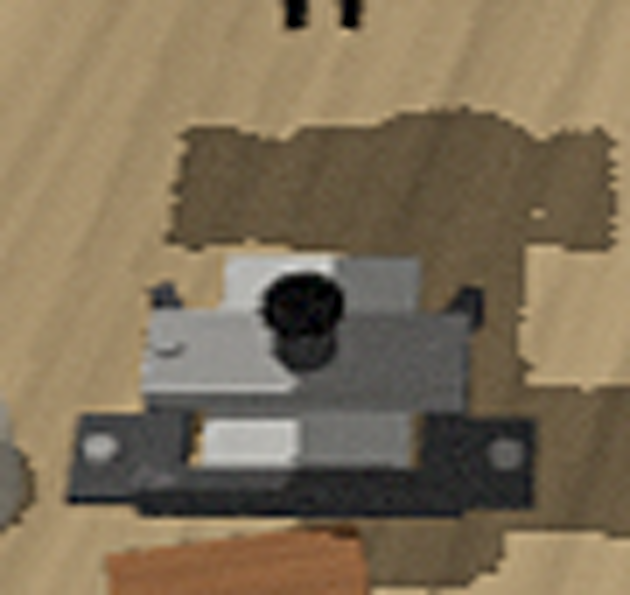

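View pics/scene7.png

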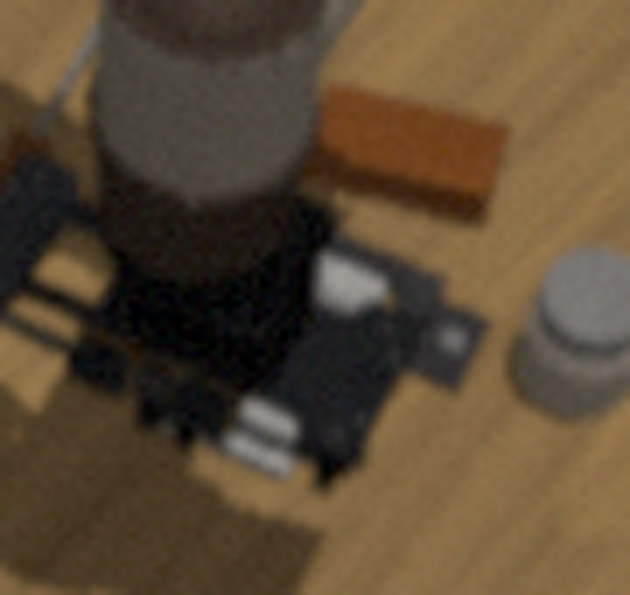

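The fingers are clear and the plate is still against the stop. The knob's top in the zoomed side view is at (303,304), of which I take the disc centre to fix its position.

Run:
```python
from h import *
u=lambda p:((p[0]+.5)/7-.5+200,(p[1]+.5)/7-.5+170)
print("knob",wj(onz("side",u((303,303)),.060)),"plate trail",[wj(onz("side",u(q),.012)) for q in((225,257),(420,257))])
print("plate lead",[wj(onz("side",u(q),.012)) for q in((203,467),(412,468))],"stop far top",[wj(onz("side",u(q),.017)) for q in((190,468),(418,468))])
goal(0.001,0.001,.068,90)
```

```text
knob [0.00497381 0.00120956] plate trail [array([-0.06686817, -0.03967516]), array([-0.06761391,  0.04170211])]
plate lead [array([ 0.04793536, -0.03778701]), array([0.047698  , 0.04374722])] stop far top [array([ 0.05274002, -0.04192458]), array([0.05192897, 0.04646214])]
t 14.8167 now jig [-0.1164  0.0037] 0.1063 F [ 0.63 -0.8  -0.27] j [ 11.  30.  -5.   0. -56.   3.]
shift [-2.94, -0.09, 0.95] turn [0.08, -0.04, 0.04]
```

Request:
{"name": "move_arm", "arguments": {"motion": [-0.4,0,0,0,0,0,1,-1.0,0,0,0,0,0,1,-1.7,-0.05,0,0,0,0,1,-2.3,-0.08,0.2,0,0,0,1,-2.8,-0.08,0.4,0,0,0,1,-2.98,-0.08,0.7,0.08,0,0,1,-2.98,-0.08,0.85,0.08,0,0,1,-2.98,-0.08,0.85,0.08,0,0,1,-2.98,-0.08,0.85,0.08,0,0,1]}}

```text
time_s: 15.57
tcp_pos: [0.6167, 0.0812, 0.0713]
ee_rot: [[0.252, -0.968, -0.001], [-0.968, -0.252, -0.004], [0.004, 0.002, -1.0]]
wrist_force: [0.1, -0.2, 0.7]
gripper_width: 0.005
```

Run:
```python
from h import *
goal(0.003,0.001,.052,90)
print(r.sense()["gripper_width"])
b=(170,200,255,290)
im=imaging.capture("side");cv2.imwrite("pics/side8.png",cv2.resize(im[b[0]:b[2],b[1]:b[3]],None,fx=7,fy=7,interpolation=cv2.INTER_CUBIC))
```

```text
t 15.5667 now jig [0.0021 0.0015] 0.0713 F [ 0.15 -0.25  0.67] j [ 22.  30. -11.   0. -50.  -8.]
shift [-0.02, -0.01, 0.48] turn [0.02, -0.04, 0.04]
0.005161996336474865
```

View pics/side8.png

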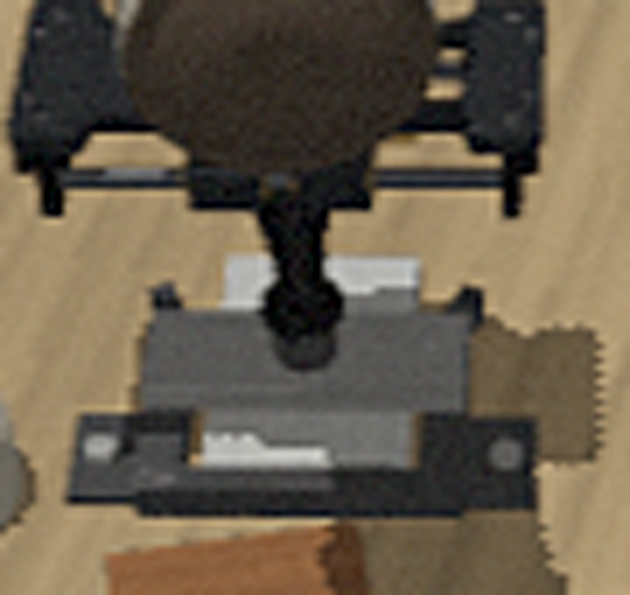

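The closed fingertips, at about (300,270), are directly above the knob at (303,305). Now I'll press down.

Request:
{"name": "move_arm", "arguments": {"motion": [0,0,0.1,0,0,0,1,0,0,0.2,0,0,0,1,0,0,0.27,0,0,0,1,0,0,0.32,0,0,0,1,0,0,0.37,0,0,0,1,0,0,0.42,0,0,0,1,0,0,0.46,0,0,0,1,0,0,0.48,0,0,0,1,0,0,0.5,0,0,0,1,0,0,0.5,0,0,0,1]}}

```text
time_s: 16.45
tcp_pos: [0.6173, 0.0806, 0.0525]
ee_rot: [[0.252, -0.968, 0.001], [-0.968, -0.252, -0.004], [0.004, 0.001, -1.0]]
wrist_force: [-1.0, -3.4, 5.2]
gripper_width: 0.005
```

Request:
{"name": "move_arm", "arguments": {"motion": [0,0,0.03,0,0,0,1,0,0,0.06,0,0,0,1,0,0,0.06,0,0,0,1]}}

```text
time_s: 16.7
tcp_pos: [0.6174, 0.0806, 0.0523]
ee_rot: [[0.253, -0.968, 0.001], [-0.968, -0.253, -0.005], [0.005, 0.0, -1.0]]
wrist_force: [-5.3, -1.8, 13.1]
gripper_width: 0.005
```

The tip stalled at 52.3 mm with 13 N, so the knob is at the bottom of its travel. Now I'll lift off and move clear.

Request:
{"name": "move_arm", "arguments": {"motion": [0,0,0,0,0,0,1,0,0,-0.2,0,0,0,1,0,0,-0.5,0,0,0,1,0,0,-1.0,0,0,0,1,0.2,0,-1.8,0,0,0,1,0.8,0,-2.4,0,0,0,1,1.6,0,-2.8,0,0,0,1,2.5,0,-3,0,0,0,1,3.4,0,-3,0,0,0,1,4.3,0,-3,0,0,0,1,5,0,-3,0,0,0,1,5,0,-3,0,0,0,1,5,0,-3,0,0,0,1]}}

```text
time_s: 17.78
tcp_pos: [0.6678, -0.1133, 0.1723]
ee_rot: [[0.25, -0.968, 0.0], [-0.968, -0.25, -0.004], [0.004, 0.001, -1.0]]
wrist_force: [-0.9, 0.6, 0.0]
gripper_width: 0.001
```

Run:
```python
from h import *
s=r.sense();print(s["time_s"],wj(s["tcp_pos"]),s["tcp_pos"][2],s["wrist_force"],abs(s["joint_velocities"]).max())
b=(170,200,255,290)
im=imaging.capture("side");cv2.imwrite("pics/side9f.png",im);cv2.imwrite("pics/side9.png",cv2.resize(im[b[0]:b[2],b[1]:b[3]],None,fx=7,fy=7,interpolation=cv2.INTER_CUBIC))
a=cv2.imread("pics/side0.png")
d=cv2.absdiff(a,im).max(2);print([ (n,int((d[y0:y1,x0:x1]>40).sum())) for n,(x0,y0,x1,y1) in dict(jar=(175,212,205,250),offcut=(212,243,258,270),driver=(290,205,308,268),tape=(315,118,350,143),glue=(180,300,220,365),hammer=(290,345,430,405),ply=(260,112,302,135),knob=(236,208,250,226)).items()])
```

```text
17.7833 [-0.19907042  0.00041715] 0.17225080870532283 [-0.86907314  0.59107036  0.02896927] 2.5045258690253993
[('jar', 0), ('offcut', 0), ('driver', 273), ('tape', 0), ('glue', 0), ('hammer', 0), ('ply', 72), ('knob', 49)]
```

View pics/side9.png

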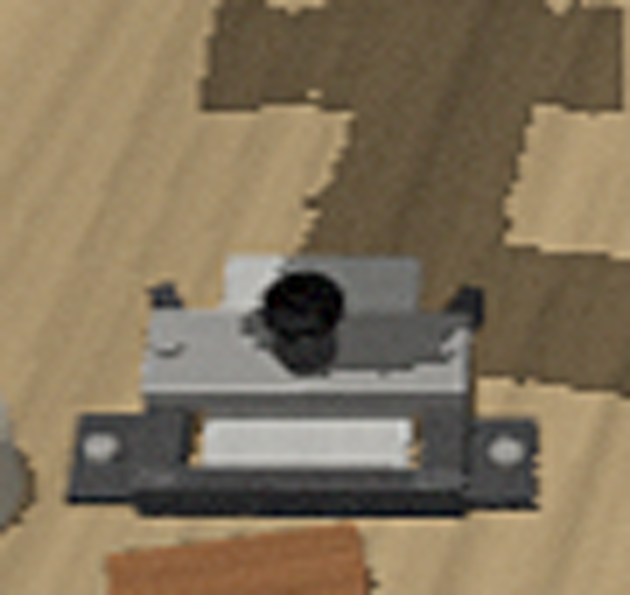

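View pics/side9f.png

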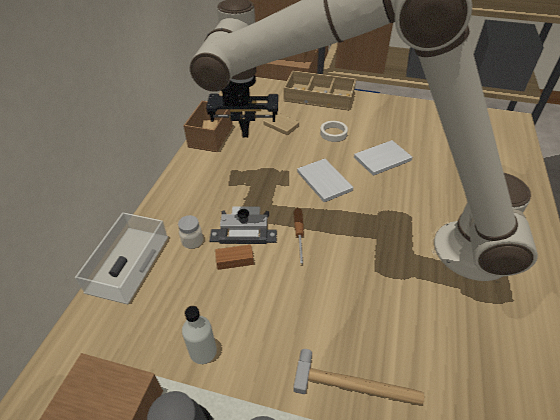

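The plate is still home, the knob is back at (303,303), and nothing else has moved. The image differences at the screwdriver and plywood come from the arm's shadow and from the gripper blocking the view. I'm handing in.

Run:
```python
from station import r
print(r.finish_job())
```

```text
the job is handed in; nothing more can be done
None
```

I pushed the plate home under the bridge, pressed the punch knob to the bottom, moved clear, and handed the job in at about 18 s. The hand-in reports no verdict, so these are my own checks.

**What I did:**
- **Squaring:** I pushed the plate's long side with both fingertips to line it up with the jig.
- **Pushing home:** I pushed its short end until it stopped against the end stop. The force rose from 5 to 18 N with no further motion.
- **Punching:** I pressed the knob with closed fingers until it stalled at 52 mm above the bench with 13 N. That means it was fully down.

**Last checks:**
- **Plate:** in the last side picture it still fills the opening up to the stop, with a small gap on each side. Before the press I measured it about 1 to 3 mm off centre.
- **Knob:** it is back at its starting height in the picture.
- **Robot:** it is clear of everything, about 17 cm above the bench.
- **Other objects:** jar, offcut, tape, glue and hammer match the first picture. The screwdriver and plywood areas differ, but only from the arm's shadow and the gripper blocking the view.

**Disagreements:**
- My first estimates of the knob's position from the two cameras differed by about 1 cm, so I aimed using the bridge and the later side view.
- Before the press, the side view put the plate's leading end at x = 48 mm against the stop's nominal 50 mm. That is within the camera's pixel and calibration error.

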